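Let the shoe stretcher out by one hole and hold its lock pin home

TASK

Swing the guard door of the shoe-stretching bay wide open, then pull the red lock plunger up out of its hole, slide the tube section with the toe form out to the next hole (one hole, 50 mm) and let the pin down into it. The plunger's spring is worn, so press the pin fully home and finish while still holding the knob there with the gripper; leave the door open and the other things on the bench alone.

Things in the scene. Friction and masses are not known exactly. Their poses are not given: they have to be found in the camera images.
- bay: Green shoe-stretching bay, fixed to the bench: base 230 (x) x 360 (y) mm, low guard walls, none over 90 mm above the bench. Origin on the bench, in the base's middle. The section slides out along its -y; the door closes its -y end. A steel ladder plate with three holes runs along y on its robot side (-x).
- first_hole (a point): Mouth of the ladder plate's first hole (12 mm square), where the pin starts; 45 mm above the bench, at x -55, y +30 mm in the bay's frame.
- next_hole (a point): Mouth of the next hole, 50 mm from the first along the bay's -y, alike. A third lies 50 mm further and is not wanted.
- section (a joint): Metres the tube section has slid out: 0 = first hole, 0.050 = next hole (limit 0.104). It carries the wooden toe form and the grey plunger tower (34 x 30 mm, top 103 mm above the bench). About 2 N of friction; stays where it is left. With the pin clear, moving the knob sideways moves the section. The shut door is in its way after 20 mm.
- plunger (a joint): Height of the plunger above fully home, m, 0 to 0.016, straight up. Its worn spring floats it at 0.005, where the 8 mm square pin still locks the section. Home (0): pin 9 mm deep and yellow collar down on the tower, but only while pressed down with about 6 N. Clear of the plate above 0.009 (5 N upward; 10 N at 0.013). Let go, it springs back to 0.005.
- knob: Red round knob on top of the plunger, 28 mm across, 30 mm tall, upright. Origin at its centre: 142 mm above the bench when the pin is home, 147 mm as it floats. It stands free on a 12 mm stem, its underside 24 mm above the tower when home (a yellow collar 24 mm across fills the lowest 5 mm). Moves with plunger and section.
- door (a joint): Angle of the green guard door, rad: 0 = shut, 1.57 = square to shut, stop at 1.75. It swings outwards, clockwise seen from above, about its upright hinge at the robot-side corner; stays where it is left, needs about 1 N at the handle.
- door_handle (a point): Grip point on the door's handle, an upright round steel bar 14 mm across, 35 mm outside the door's face, 188 mm from the hinge axis. Point 135 mm above the bench; bar's free top 155 mm, door's top 105 mm, upper standoff 94 mm above the bench. x runs from the hinge along the door, -y outwards; they turn with the door.
- door_hinge (a point): Point on the door's upright hinge axis, level with the handle's grip point.
- tin_mid (a point): Bystander, loose, to be left alone: red-banded steel can, 72 mm across, 75 mm tall. Point at its middle.
- candle_mid (a point): Bystander, loose, to be left alone: white candle stub, 28 mm across, 90 mm tall, standing. Point at its middle.
- heel_mid (a point): Bystander, loose, to be left alone: wooden heel block with rubber pad, 60 x 55 x 42 mm. Point at its middle.
- hammer_mid (a point): Bystander, loose, to be left alone: cobbler's hammer lying flat, about 260 mm long. Point at its middle.
- awl_mid (a point): Bystander, loose, to be left alone: awl lying flat, about 200 mm long. Point at its middle.
- brush_mid (a point): Bystander, loose, to be left alone: glue brush lying flat, about 200 mm long. Point at its middle.
- soles_mid (a point): Bystander, loose, to be left alone: pair of cut soles, stacked, about 225 x 84 x 16 mm. Point at its middle.

How it is judged:
By the outcome, as a careful person would: the job done as asked, in the order asked, and still so for the second after the job is handed in, while the arm keeps its last pose, push and grip.
It also fails if it takes over 48 s, if anything falls off the work surface, if the arm or the gripper's body presses on something with over 40 N, if the wrist force passes 120 N, or if a joint passes its speed limit or range.

ROBOT

A 6-joint arm with a two-finger parallel gripper is mounted at the origin on the work surface. World frame = base frame: x ahead of the robot, y to its left, z up, the work surface at z = 0. Lengths are in m, angles in rad, forces in N, time in s.
With the tool pointing down it reaches from about 0.35 to 0.85 m from the base axis. Payload 8.1 kg.
Tool frame: the origin (TCP) lies at the very end of the fingers, on their centre line; the grasp point (between the pads) lies robot.hold_point_z behind it (robot.hold_point_z is the distance from the TCP to the grasp point, in m); z points along the fingers, y is the direction in which the jaws open and shut (so a half turn about z gives the same grasp; the last joint's range is limited). The gripper opens to 93 mm and grips with 3 to 60 N. Pads are 15 mm wide; open, the fingers measure 128 mm over their backs; the gripper's body (75 mm by 188 mm) begins 65 mm behind the grasp point.
Start: joints at [-1.324, 0.13, 1.488, -0, 1.523, -0.085], TCP at [0.195, -0.567, 0.219] pointing down, gripper open.
Joint ranges: [-2.96, 2.96], [-0.89, 2.26], [0.02, 2.5], [-1.34, 4.48], [0, 2.73], [-2.66, 2.66]. Speed limits (rad/s): [2.39, 2.39, 2.79, 3.14, 3.14, 3.14].

INTERFACE

Orientations are given as a rotation vector (axis times angle).
In Python, from plant import robot, cams gives the robot as it stands. The module is installed in compiled form; this text tells all that it offers.
- The arm moves only by the tool step_arm, never from a script. Its argument "deltas" is a list of rows, each an object with "offset": the shift along the tool's x, y, z in cm, a list of three; "roll": the turn about the tool's z in rad. In form: [{"offset": [x, y, z], "roll": roll}, ...]. A call has 1 to 12 rows; each row shifts and turns the commanded pose from where the row before left it, along the tool's axes as they then stand; what a row does not reach is not made up. A row lasts 1/8 s, in which the tool goes at most 62.5 mm and 10.7 degrees, less where a joint would pass 70% of its speed; a pose out of reach is approached as far as the arm can. A call with a gripper value outside its range is refused whole. "fingers" is the finger opening in cm, from 0 to 9.3, set as the call begins (left out, the last holds). The fingers move at their own pace and stop on an object; "grip_force" is the grip in N (left out, the last holds). Time passes only in rows, so rows that do not move let the fingers close. It gives the time, the measured TCP pose, the force and the opening at its end, in the units of the state.
- robot.read_state(): the state, without advancing time (a new reading comes with each control period).
- cams.read_camera(name): name is "scene" or "side" or "wrist"; returns a dict with "pixels" (420x560x3 uint8, red, green, blue), "fx", "fy", "cx", "cy" (pixels), "extrinsics" (4x4, takes a point from world to camera coordinates). Camera axes: x right, y down, z forward; pixel columns grow to the right and rows downward; lengths in m; the calibration is good to about 2 mm. A picture is of the moment at which its call begins. There is no depth.
- robot.close_job(): hands the job in, once; it reports no verdict.
Trained networks look in a picture, given as the dict that the camera call returned (one of the last four; its "shot" number tells which), for a name from the list of things; names that differ only in an ending like _2 or _b are one class to them, and where a whole thing is asked for, a point or a joint stands for the part that bears it (a point fixed in the world has none). Each returns a list of dicts, best first, with "score" (0 to 1); they miss things now and then, are a little off and sometimes report something else, mostly with a low value. They report only what shows in the picture. A call takes as long as a camera call.
- cams.boxes_of(picture, thing): "xy" ([column, row] in pixels, amid what is visible of it).
- cams.silhouettes(picture, thing): "mask" (420x560 bool, what is visible of it) and "xy" ([column, row] in pixels, amid what is visible of it).
- cams.pinpoint(picture, thing): "xy" ([column, row] in pixels: a listed point, or the origin of a listed thing).
The state is a dict: "t": time; "q": joint angles; "dq": joint speeds; "joint_torque": joint torques, N m; "tool_pos": TCP position; "orientation": TCP orientation; "force": force on the tool from outside, world axes, zero at the start; "wrist_torque": the same for the moment, N m; "opening": finger opening in m.
Only numpy, scipy, OpenCV 4.12 (cv2) and the standard library are available. Lean on these libraries where they do the work, as an engineer would, in place of code of your own. Each camera call takes 0.05 s, during which the arm holds its last target. There are 200 camera calls.

## Working session

There is one attempt and no reset: what is moved stays moved. The work goes in short steps, Python scripts to look and compute and a tool call to move; the robot and the scene stay as the last step left them, time stands still between calls to the robot, and variables do not carry over. Pictures are saved under pics/ and viewed, about 8 in all and at most 12, crops included, and the job is handed in when it is done.

Besides the shell and the picture viewer there is one more tool, called after "Call:" as name(argument=value, ...), one argument or row to a line, values as JSON. step_arm: Moves the arm, as the interface text tells. Its arguments: {"type":"object","properties":{"deltas":{"type":"array"},"fingers":{"type":"number"},"grip_force":{"type":"number"}},"required":["deltas"]}

```bash
mkdir -p pics
cat > h.py <<'E'
import numpy as np, cv2
from plant import robot, cams
def shot(name):
    return cams.read_camera(name)
def P(p):
    K=np.array([[p['fx'],0,p['cx']],[0,p['fy'],p['cy']],[0,0,1]]); return K@np.asarray(p['extrinsics'])[:3]
def tri(obs):
    A=[]
    for p,xy in obs:
        M=P(p); A+= [xy[0]*M[2]-M[0], xy[1]*M[2]-M[1]]
    v=np.linalg.svd(np.array(A))[2][-1]; X=v[:3]/v[3]
    err=[np.linalg.norm(proj(p,X)-xy) for p,xy in obs]
    return X,np.round(err,1)
def proj(p,X):
    u=P(p)@np.r_[X,1]; return u[:2]/u[2]
def atz(p,xy,z):
    M=P(p); A=np.array([xy[0]*M[2]-M[0],xy[1]*M[2]-M[1]])
    return np.linalg.solve(A[:,:2],-(A[:,2]*z+A[:,3]))
def save(p,n): cv2.imwrite(n,p['pixels'][:,:,::-1])
E
python3 - <<'E'
from h import *
s=robot.read_state(); print(s,robot.hold_point_z)
ps={n:shot(n) for n in ['scene','side','wrist']}
save_=np.hstack([ps['scene']['pixels'],ps['side']['pixels']])
for n in ps: save(ps[n],f'pics/{n}0.png')
for t in ['knob','door_handle','door_hinge','first_hole','next_hole','bay']:
    r={n:cams.pinpoint(ps[n],t) for n in ps}
    for n in r: print(t,n,[(np.round(d['xy']),round(d['score'],2)) for d in r[n][:2]])
    o=[(ps[n],np.array(r[n][0]['xy'])) for n in ps if r[n] and r[n][0]['score']>.4]
    if len(o)>1: print('  3D',*tri(o))
for t in ['tin_mid','candle_mid','heel_mid','hammer_mid','awl_mid','brush_mid','soles_mid']:
    r=cams.pinpoint(ps['scene'],t)
    if r: print(t,r[0]['xy'],r[0]['score'],atz(ps['scene'],r[0]['xy'],.03))
E
```

```text
{'t': 0.0, 'q': array([-1.32440910e+00,  1.31156001e-01,  1.48926530e+00, -3.67192589e-05,
        1.52299342e+00, -8.54393693e-02]), 'dq': array([ 0.00025154,  0.00223571,  0.00022228, -0.00125976, -0.00023203,
        0.00095237]), 'joint_torque': array([ 8.37102853e-04, -5.59838212e+01, -4.91756737e+01,  7.69195100e-02,
        3.52021982e-02, -1.80065367e-04]), 'tool_pos': array([ 0.19530984, -0.56672505,  0.21759821]), 'orientation': array([-3.09666329e+00, -5.18547257e-01,  2.87333879e-04]), 'force': array([-0.01294211, -0.51370049,  0.52796465]), 'wrist_torque': array([-0.0357142 , -0.00597285, -0.04611605]), 'opening': 0.09315873106785266} 0.0188
knob scene [(array([382., 325.]), 0.62), (array([296., 190.]), 0.55)]
knob side [(array([288., 218.]), 0.59), (array([303., 196.]), 0.42)]
knob wrist []
  3D [0.93068677 0.80958371 0.71787477] [ 76.4 202.7]
door_handle scene [(array([231., 172.]), 0.6)]
door_handle side [(array([218., 188.]), 0.71), (array([239., 164.]), 0.66)]
door_handle wrist []
  3D [ 0.64098942 -0.10258115  0.14577025] [2.7 3.8]
door_hinge scene [(array([271., 1
[... 338 characters left out ...]
979] [0.5 0.7]
next_hole scene [(array([285., 199.]), 0.73)]
next_hole side [(array([292., 216.]), 0.93)]
next_hole wrist []
  3D [0.48019832 0.05559728 0.05152001] [0.7 1.1]
bay scene [(array([278., 214.]), 0.94)]
bay side [(array([278., 242.]), 0.59)]
bay wrist []
  3D [ 0.50174288  0.02241427 -0.06680152] [1.4 2. ]
tin_mid [231.3, 255.7] 0.58 [0.77838514 0.16452705]
candle_mid [185.5, 176.9] 0.49 [ 0.76188649 -0.26271136]
heel_mid [210.1, 227.2] 0.55 [0.78781753 0.01368592]
hammer_mid [368.6, 299.3] 0.57 [0.4618481  0.54989996]
awl_mid [380.8, 322.2] 0.85 [0.47887671 0.63522013]
brush_mid [251.8, 121.7] 0.72 [ 0.3652285  -0.41766755]
soles_mid [196.6, 135.7] 0.92 [ 0.61904157 -0.45946411]
```

View pics/scene0.png

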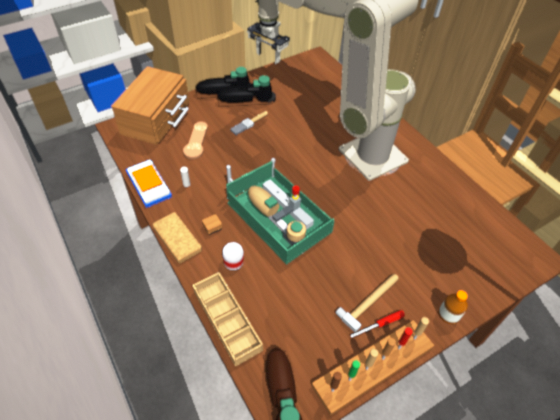

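View pics/side0.png

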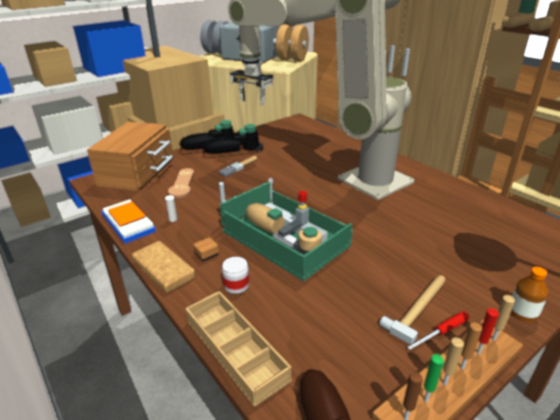

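Call:
step_arm(
  deltas=[
    {"offset": [4.2, -3, -2.4], "roll": 0},
    {"offset": [4.2, -3, -2.4], "roll": 0},
    {"offset": [4.2, -3, -2.4], "roll": 0},
    {"offset": [4.2, -3, -2.4], "roll": 0},
    {"offset": [4.2, -3, -2.4], "roll": 0},
    {"offset": [4.2, -3, -2.4], "roll": 0},
    {"offset": [4.2, -3, -2.4], "roll": 0},
    {"offset": [4.2, -3, -2.4], "roll": 0},
    {"offset": [0, 0, 0], "roll": 0},
    {"offset": [0, 0, 0], "roll": 0},
  ],
)

```text
t: 2.65
tool_pos: [0.4348, -0.2311, 0.4103]
orientation: [3.098, 0.52, -0.001]
force: [0.2, -0.2, 0.1]
opening: 0.0927
```

Run:
```python
from h import *
s=robot.read_state(); print(s['t'],s['tool_pos'],s['orientation'],s['q'])
ps={n:shot(n) for n in ['scene','side','wrist']}
save(ps['wrist'],'pics/w1.png')
E_=np.linalg.inv(np.asarray(ps['wrist']['extrinsics'])); print(E_.round(3),ps['wrist']['fx'])
for t in ['knob','door_handle','door_hinge','first_hole','next_hole','bay']:
    r={n:cams.pinpoint(ps[n],t) for n in ps}
    for n in r: print(t,n,[(np.round(d['xy']),round(d['score'],2)) for d in r[n][:2]])
```

```text
2.65 [ 0.43482578 -0.23105028  0.41028153] [ 3.09815474e+00  5.19910154e-01 -7.91422523e-04] [-5.92258280e-01 -1.54994888e-01  1.42529569e+00 -4.51698984e-04
  1.87157714e+00  6.45876949e-01]
[[ 0.325 -0.916 -0.236  0.499]
 [-0.946 -0.315 -0.08  -0.21 ]
 [-0.001  0.249 -0.968  0.575]
 [ 0.     0.     0.     1.   ]] 314.93620124623266
knob scene [(array([296., 190.]), 0.37)]
knob side [(array([302., 196.]), 0.44)]
knob wrist [(array([45., 61.]), 0.65)]
door_handle scene [(array([228., 173.]), 0.62)]
door_handle side [(array([220., 188.]), 0.97), (array([238., 160.]), 0.56)]
door_handle wrist []
door_hinge scene [(array([270., 152.]), 0.84)]
door_hinge side [(array([267., 174.]), 0.68)]
door_hinge wrist [(array([197., 140.]), 0.93)]
first_hole scene [(array([292., 208.]), 0.83)]
first_hole side [(array([300., 225.]), 0.56)]
first_hole wrist []
next_hole scene [(array([284., 198.]), 0.59)]
next_hole side [(array([233., 272.]), 0.22)]
next_hole wrist [(array([123.,  81.]), 0.87)]
bay scene [(array([277., 218.]), 0.95)]
bay side [(array([281., 239.]), 0.79)]
bay wrist [(array([128.,  50.]), 0.56)]
```

View pics/w1.png

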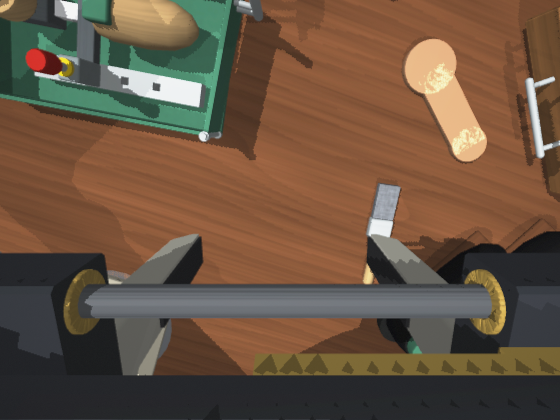

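Call:
step_arm(
  deltas=[
    {"offset": [2.3, -3.8, 0], "roll": 0},
    {"offset": [2.3, -3.8, 0], "roll": 0},
    {"offset": [2.3, -3.8, 0], "roll": 0},
    {"offset": [0, 0, 0], "roll": 0},
    {"offset": [0, 0, 0], "roll": 0},
  ],
)

```text
t: 4.32
tool_pos: [0.463, -0.1009, 0.4107]
orientation: [3.098, 0.52, -0.0]
force: [0.8, 0.4, -1.0]
opening: 0.0932
```

Run:
```python
from h import *
s=robot.read_state(); print(s['t'],s['tool_pos'],s['orientation'])
ps={n:shot(n) for n in ['scene','side','wrist']}
save(ps['wrist'],'pics/w2.png')
for t in ['knob','door_handle','door_hinge','first_hole','next_hole','bay']:
    r={n:cams.pinpoint(ps[n],t) for n in ps}
    for n in r: print(t,n,[(np.round(d['xy']),round(d['score'],2)) for d in r[n][:2]])
    o=[(ps[n],np.array(r[n][0]['xy'])) for n in ps if r[n] and r[n][0]['score']>.3]
    if len(o)>1: print('  3D',*tri(o))
```

```text
4.325 [ 0.46302444 -0.10091262  0.41067314] [ 3.09786722e+00  5.19655313e-01 -1.46024062e-04]
knob scene [(array([297., 187.]), 0.62), (array([272., 152.]), 0.19)]
knob side [(array([303., 197.]), 0.64), (array([206., 247.]), 0.35)]
knob wrist [(array([142., 120.]), 0.82)]
  3D [0.46606837 0.09808322 0.14762433] [1.7 2.  4.3]
door_handle scene [(array([297., 190.]), 0.48)]
door_handle side [(array([220., 187.]), 0.9)]
door_handle wrist [(array([345.,  56.]), 0.79)]
  3D [0.59259292 0.02643275 0.19990621] [ 41.8  36.1 135.7]
door_hinge scene [(array([269., 154.]), 0.93)]
door_hinge side [(array([269., 171.]), 0.95)]
door_hinge wrist [(array([284., 185.]), 0.55), (array([432., 269.]), 0.47)]
  3D [ 0.45520496 -0.10651665  0.14410233] [1.9 1.8 4.4]
first_hole scene [(array([292., 207.]), 0.62)]
first_hole side [(array([300., 223.]), 0.56)]
first_hole wrist [(array([281., 186.]), 0.6)]
  3D [ 0.37334002 -0.05564858 -0.126526  ] [ 9.2 11.5 28.6]
next_hole scene [(array([286., 200.]), 0.92), (array([294., 208.]), 0.51)]
next_hole side [(array([292., 218.]), 0.8), (array([238., 161.]), 0.73)]
next_hole wrist [(array([197., 128.]), 0.87)]
  3D [0.47719194 0.05317496 0.0410111 ] [0.6 0.4 1.9]
bay scene [(array([278., 217.]), 0.88), (array([235., 253.]), 0.4)]
bay side [(array([173., 208.]), 0.75), (array([278., 240.]), 0.73)]
bay wrist [(array([196.,  88.]), 0.67)]
  3D [0.69003834 0.08469826 0.17788094] [ 38.7  67.3 165.2]
```

View pics/w2.png

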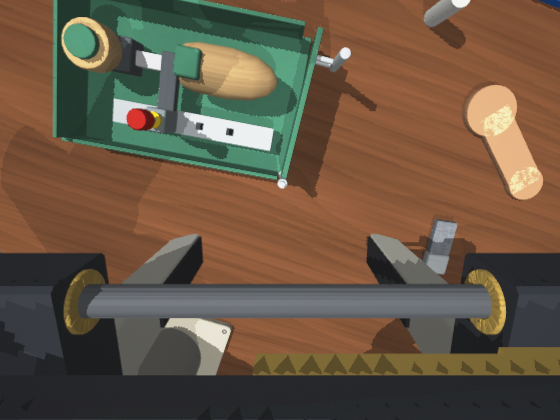

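Run:
```python
from h import *
w=shot('wrist');sc=shot('scene');si=shot('side')
print('handle',tri([(w,np.array([345,56])),(sc,np.array([229.5,172.5])),(si,np.array([220,188]))]), atz(w,[345,56],.135))
r=cams.silhouettes(w,'door_handle'); 
if r:
  m=r[0]['mask'];ys,xs=np.nonzero(m);print(r[0]['score'],xs.min(),xs.max(),ys.min(),ys.max())
print('handle top', atz(w,[346,52],.155))
print('hinge post top',atz(w,[283,182],.105),atz(w,[283,184],.135))
print('knob wrist',atz(w,[142,119],.147))
a=atz(w,[114,118],.045);b=atz(w,[271,150],.045);print('plate',a,b,np.arctan2(*(b-a)*[1,-1]))
print('hole',atz(w,[230,132],.045),atz(w,[201,126],.045))
```

```text
handle (array([ 0.6346377 , -0.11959471,  0.13088841]), array([4.3, 2. , 2.1])) [ 0.63344541 -0.12483227]
0.83 282 351 27 178
handle top [ 0.63325491 -0.12221904]
hinge post top [ 0.44626836 -0.10445768] [ 0.44870875 -0.10375279]
knob wrist [0.47241128 0.1006082 ]
plate [0.44599925 0.18660228] [ 0.48055398 -0.07122537] 0.1332286759603273
hole [0.48630625 0.0017833 ] [0.47999558 0.04940788]
```

Call:
step_arm(
  deltas=[
    {"offset": [2.4, 1.8, 5.2], "roll": 0},
    {"offset": [2.4, 1.8, 5.2], "roll": 0},
    {"offset": [2.4, 1.9, 5.2], "roll": 0},
    {"offset": [2.4, 1.9, 5.2], "roll": 0},
    {"offset": [0, 0, 0], "roll": 0},
    {"offset": [0, 0, 0], "roll": 0},
  ],
)

```text
t: 6.32
tool_pos: [0.5781, -0.1394, 0.2038]
orientation: [3.098, 0.519, 0.001]
force: [0.3, -0.2, 0.5]
opening: 0.0928
```

Run:
```python
from h import *
s=robot.read_state(); print(s['t'],s['tool_pos'],s['q'])
w=shot('wrist'); si=shot('side'); sc=shot('scene')
save(w,'pics/w3.png')
r=cams.pinpoint(w,'door_handle');print([(d['xy'],d['score']) for d in r])
for d in r: print(atz(w,d['xy'],.135))
for n,p in(('side',si),('scene',sc)): print(n,[(d['xy'],d['score']) for d in cams.pinpoint(p,'door_handle')])
```

```text
6.325 [ 0.57809716 -0.13935642  0.20376099] [-3.22786740e-01  1.22365737e-01  1.52403230e+00  5.09625290e-05
  1.49459173e+00  9.16183339e-01]
[([287.8, 142.5], 0.89)]
[ 0.63098844 -0.12401959]
side [([216.8, 188.8], 0.91)]
scene [([228.0, 172.4], 0.95)]
```

View pics/w3.png

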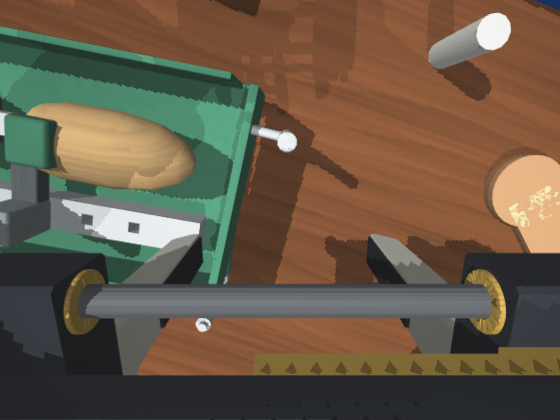

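Call:
step_arm(
  deltas=[
    {"offset": [2.8, 0.1, 0], "roll": 0},
    {"offset": [2.7, 0.1, 1.5], "roll": 0},
    {"offset": [0, 0, 3.6], "roll": 0},
    {"offset": [0, 0, 3.6], "roll": 0},
    {"offset": [0, 0, 0], "roll": 0},
  ],
)

```text
t: 7.25
tool_pos: [0.6282, -0.1226, 0.1126]
orientation: [-3.096, -0.519, 0.008]
force: [-0.1, -0.1, 0.2]
opening: 0.0928
```

Call:
step_arm(
  deltas=[
    {"offset": [0, 0, 0], "roll": 0},
    {"offset": [0, 0, 0], "roll": 0},
    {"offset": [0, 0, 0], "roll": 0},
    {"offset": [0, 0, 0], "roll": 0},
    {"offset": [0, 0, 0], "roll": 0},
  ],
  fingers=0,
  grip_force=12,
)

```text
t: 7.88
tool_pos: [0.6306, -0.1233, 0.1158]
orientation: [3.098, 0.519, 0.0]
force: [1.0, -0.1, -0.1]
opening: 0.0476
```

Call:
step_arm(
  deltas=[
    {"offset": [0, 0, 0], "roll": 0},
    {"offset": [0, 0, 0], "roll": 0},
    {"offset": [0, 0, 0], "roll": 0},
    {"offset": [0, 0, 0], "roll": 0},
    {"offset": [0, 0, 0], "roll": 0},
  ],
)

```text
t: 8.5
tool_pos: [0.6305, -0.1233, 0.1156]
orientation: [-3.098, -0.519, 0.0]
force: [0.5, 0.3, 0.5]
opening: 0.0139
```

Call:
step_arm(
  deltas=[
    {"offset": [-0.65, 1.36, 0], "roll": 0.08},
    {"offset": [-0.65, 1.36, 0], "roll": 0.08},
    {"offset": [-0.65, 1.36, 0], "roll": 0.08},
    {"offset": [-0.65, 1.36, 0], "roll": 0.08},
    {"offset": [-0.65, 1.36, 0], "roll": 0.08},
  ],
)

```text
t: 9.12
tool_pos: [0.6083, -0.1945, 0.1154]
orientation: [-3.137, 0.111, 0.007]
force: [-11.2, 6.5, 7.2]
opening: 0.0137
```

Call:
step_arm(
  deltas=[
    {"offset": [-0.71, 1.33, 0], "roll": 0.08},
    {"offset": [-0.71, 1.33, 0], "roll": 0.08},
    {"offset": [-0.71, 1.33, 0], "roll": 0.08},
    {"offset": [-0.71, 1.33, 0], "roll": 0.08},
    {"offset": [-0.71, 1.33, 0], "roll": 0.08},
  ],
)

```text
t: 9.75
tool_pos: [0.5601, -0.251, 0.1155]
orientation: [-3.054, 0.732, 0.003]
force: [-3.3, 5.4, 3.0]
opening: 0.0137
```

Call:
step_arm(
  deltas=[
    {"offset": [-0.67, 1.35, 0], "roll": 0.08},
    {"offset": [-0.67, 1.35, 0], "roll": 0.08},
    {"offset": [-0.67, 1.35, 0], "roll": 0.08},
    {"offset": [-0.67, 1.35, 0], "roll": 0.08},
    {"offset": [-0.67, 1.35, 0], "roll": 0.08},
  ],
)

```text
t: 10.38
tool_pos: [0.4938, -0.2842, 0.1154]
orientation: [-2.846, 1.323, 0.005]
force: [-3.0, 13.6, 6.5]
opening: 0.0137
```

Call:
step_arm(
  deltas=[
    {"offset": [-0.67, 1.35, 0], "roll": 0.08},
    {"offset": [-0.67, 1.35, 0], "roll": 0.08},
    {"offset": [-0.67, 1.35, 0], "roll": 0.08},
    {"offset": [-0.67, 1.35, 0], "roll": 0.08},
    {"offset": [-0.67, 1.35, 0], "roll": 0.08},
    {"offset": [0, 0, 0], "roll": 0},
    {"offset": [0, 0, 0], "roll": 0},
  ],
)

```text
t: 11.25
tool_pos: [0.4201, -0.2896, 0.1153]
orientation: [-2.528, 1.858, 0.005]
force: [0.7, 14.6, 3.7]
opening: 0.0138
```

Call:
step_arm(
  deltas=[
    {"offset": [0, 0, 0], "roll": 0},
    {"offset": [0, 0, 0], "roll": 0},
    {"offset": [0, 0, 0], "roll": 0},
    {"offset": [0, 0, 0], "roll": 0},
  ],
  fingers=6,
)

```text
t: 11.75
tool_pos: [0.42, -0.2929, 0.1157]
orientation: [2.531, -1.862, 0.0]
force: [0.3, -0.0, -0.6]
opening: 0.0488
```

Call:
step_arm(
  deltas=[
    {"offset": [0, 0, -2.5], "roll": 0},
    {"offset": [0, 0, -4], "roll": 0},
    {"offset": [0, 0, -3], "roll": -0.175},
    {"offset": [0, 0, -2.5], "roll": -0.175},
    {"offset": [0, 0, 0], "roll": -0.175},
    {"offset": [0, 0, 0], "roll": -0.175},
    {"offset": [0, 0, 0], "roll": -0.175},
    {"offset": [0, 0, 0], "roll": -0.175},
    {"offset": [0, 0, 0], "roll": -0.175},
    {"offset": [0, 0, 0], "roll": -0.175},
    {"offset": [0, 0, 0], "roll": 0},
  ],
)

```text
t: 13.12
tool_pos: [0.42, -0.2927, 0.2356]
orientation: [3.135, 0.205, -0.0]
force: [-0.2, -1.4, 0.2]
opening: 0.0596
```

Call:
step_arm(
  deltas=[
    {"offset": [0.6, -5.4, 0], "roll": 0},
    {"offset": [0.6, -5.4, 0], "roll": 0},
    {"offset": [0.6, -5.4, 0], "roll": 0},
    {"offset": [0.6, -5.4, 0], "roll": 0},
    {"offset": [0.6, -5.4, 0], "roll": 0},
    {"offset": [0.6, -5.4, 0], "roll": 0},
    {"offset": [0.6, -5.4, 0], "roll": 0},
    {"offset": [0, 0, 3], "roll": 0},
    {"offset": [0, 0, 0], "roll": 0},
    {"offset": [0, 0, 0], "roll": 0},
  ],
)

```text
t: 14.38
tool_pos: [0.4123, 0.0871, 0.2064]
orientation: [3.135, 0.202, 0.001]
force: [0.0, -0.3, -0.2]
opening: 0.0597
```

Run:
```python
from h import *
from scipy.spatial.transform import Rotation as R
s=robot.read_state(); Rt=R.from_rotvec(s['orientation']).as_matrix(); print(s['t'],s['tool_pos'],s['q'],Rt.round(3).tolist())
ps={n:shot(n) for n in ['scene','side','wrist']}
save(ps['wrist'],'pics/w4.png'); 
s2=ps['side']['pixels'][130:300,150:400,::-1]; cv2.imwrite('pics/s4.png',cv2.resize(s2,None,fx=3,fy=3))
for t in ['knob','door_handle','door_hinge','first_hole','next_hole']:
    r={n:cams.pinpoint(ps[n],t) for n in ps}
    for n in r: print(t,n,[(np.round(d['xy']),round(d['score'],2)) for d in r[n][:2]])
    o=[(ps[n],np.array(r[n][0]['xy'])) for n in ps if r[n] and r[n][0]['score']>.3]
    if len(o)>1: print('  3D',*tri(o))
    if t=='knob' and r['wrist']:
        for z in(.142,.147): X=np.r_[atz(ps['wrist'],r['wrist'][0]['xy'],z),z]; print(X, 'tool frame cm',(Rt.T@(X-s['tool_pos'])*100).round(2))
```

```text
14.375 [0.41225237 0.08712256 0.20639151] [ 8.65554881e-02 -3.69092721e-01  1.97047443e+00 -1.10688544e-04
  1.53983166e+00  1.52839711e+00] [[0.992, 0.129, 0.0], [0.129, -0.992, -0.0], [0.0, 0.0, -1.0]]
knob scene [(array([296., 190.]), 0.56), (array([371., 301.]), 0.39)]
knob side [(array([304., 198.]), 0.62), (array([186., 178.]), 0.5)]
knob wrist [(array([278., 133.]), 0.68)]
  3D [0.46919828 0.10085481 0.140669  ] [0.4 0.9 6.7]
[0.47358262 0.09880381 0.142     ] tool frame cm [ 6.23 -0.37  6.44]
[0.4737226  0.09873172 0.147     ] tool frame cm [ 6.24 -0.36  5.94]
door_handle scene [(array([256., 129.]), 0.78)]
door_handle side []
door_handle wrist []
door_hinge scene [(array([273., 155.]), 0.65)]
door_hinge side [(array([269., 173.]), 0.87), (array([184., 180.]), 0.29)]
door_hinge wrist [(array([531., 205.]), 0.61)]
  3D [ 0.44551451 -0.10512113  0.13332156] [0.6 1.  2. ]
first_hole scene [(array([290., 211.]), 0.57)]
first_hole side [(array([301., 225.]), 0.64)]
first_hole wrist [(array([275., 133.]), 0.31)]
  3D [0.48017224 0.10256881 0.03615193] [2.2 1.8 9.7]
next_hole scene [(array([286., 200.]), 0.68)]
next_hole side [(array([290., 220.]), 0.9)]
next_hole wrist [(array([324., 133.]), 0.82)]
  3D [0.47797426 0.05139453 0.03671297] [0.3 0.4 2.3]
```

View pics/w4.png

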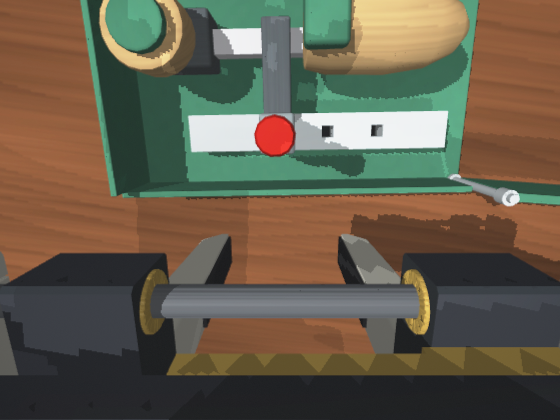

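View pics/s4.png

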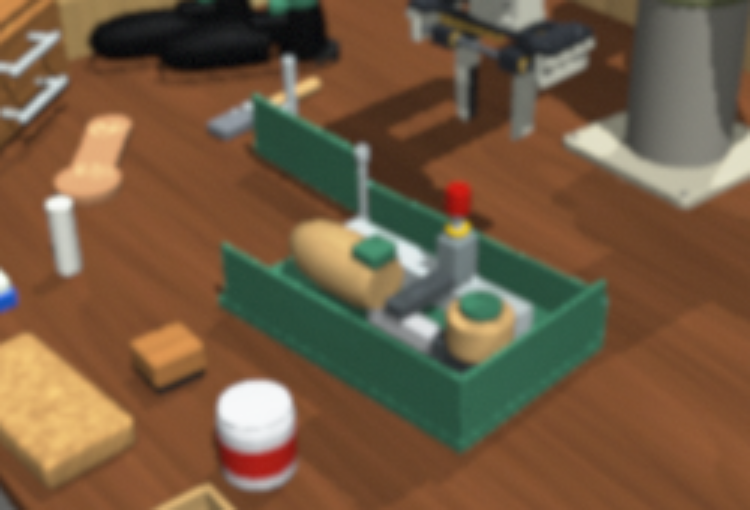

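Call:
step_arm(
  deltas=[
    {"offset": [3, -0.3, 0], "roll": 0},
    {"offset": [3, -0.3, 0], "roll": 0},
    {"offset": [0, 0, 4], "roll": 0},
    {"offset": [0, 0, 4], "roll": 0},
    {"offset": [0, 0, 0], "roll": 0},
    {"offset": [0, 0, 0], "roll": 0},
  ],
)

```text
t: 16.02
tool_pos: [0.4714, 0.1015, 0.1271]
orientation: [-3.135, -0.207, -0.002]
force: [0.0, -0.3, 1.5]
opening: 0.06
```

Call:
step_arm(
  deltas=[
    {"offset": [0, 0, 0], "roll": 0},
    {"offset": [0, 0, 0], "roll": 0},
    {"offset": [0, 0, 0], "roll": 0},
    {"offset": [0, 0, 0], "roll": 0},
    {"offset": [0, 0, 0], "roll": 0},
    {"offset": [0, 0, 0], "roll": 0},
  ],
  fingers=0,
  grip_force=40,
)

```text
t: 16.77
tool_pos: [0.4709, 0.1014, 0.1258]
orientation: [3.135, 0.207, 0.001]
force: [0.7, -0.8, 0.9]
opening: 0.0273
```

Call:
step_arm(
  deltas=[
    {"offset": [0, 0, -0.4], "roll": 0},
    {"offset": [0, 0, -0.4], "roll": 0},
    {"offset": [0, 0, 0], "roll": 0},
    {"offset": [0, 0, 0], "roll": 0},
    {"offset": [0, 0, 0], "roll": 0},
  ],
)

```text
t: 17.4
tool_pos: [0.4707, 0.1014, 0.1331]
orientation: [3.135, 0.207, -0.0]
force: [5.7, -0.4, -7.0]
opening: 0.027
```

Call:
step_arm(
  deltas=[
    {"offset": [0, 0, -0.1], "roll": 0},
    {"offset": [0, 0.5, 0], "roll": 0},
    {"offset": [0, 0.5, 0], "roll": 0},
    {"offset": [0, 0.5, 0], "roll": 0},
    {"offset": [0, 0, 0], "roll": 0},
  ],
)

```text
t: 18.02
tool_pos: [0.4728, 0.0865, 0.134]
orientation: [-3.134, -0.206, -0.0]
force: [6.8, 1.0, -9.2]
opening: 0.0272
```

Call:
step_arm(
  deltas=[
    {"offset": [0, 0.5, 0], "roll": 0},
    {"offset": [0, 0.5, 0], "roll": 0},
    {"offset": [0, 0.5, 0], "roll": 0},
    {"offset": [0, 0.5, 0], "roll": 0},
    {"offset": [0, 0.5, 0], "roll": 0},
    {"offset": [0, 0.5, 0], "roll": 0},
    {"offset": [0, 0.5, 0], "roll": 0},
    {"offset": [0, 0, 0], "roll": 0},
    {"offset": [0, 0, 0], "roll": 0},
  ],
)

```text
t: 19.15
tool_pos: [0.4778, 0.052, 0.1342]
orientation: [-3.135, -0.207, -0.002]
force: [8.6, -0.1, -10.2]
opening: 0.0275
```

Run:
```python
from h import *
s=robot.read_state(); print(s['t'],s['tool_pos'],s['force'])
p=np.array([.4709,.1014]); d=s['tool_pos'][:2]-p; print(np.linalg.norm(d), d@[.132,-.991],d@[.991,.132])
ps={n:shot(n) for n in ['scene','side']}
s2=[cv2.resize(ps[n]['pixels'][150:250,a:a+130,::-1],None,fx=3,fy=4) for n,a in(('scene',220),('side',235))]
cv2.imwrite('pics/s5.png',np.hstack(s2))
for n in ps: print([(np.round(d['xy']),round(d['score'],2)) for d in cams.pinpoint(ps[n],'knob')[:2]])
```

```text
19.15 [0.47782292 0.05199446 0.13422328] [  8.63126295  -0.12747018 -10.17393979]
0.04988821978626716 0.04987471831243937 0.0003390776214504097
[(array([288., 179.]), 0.4)]
[(array([293., 189.]), 0.44)]
```

View pics/s5.png

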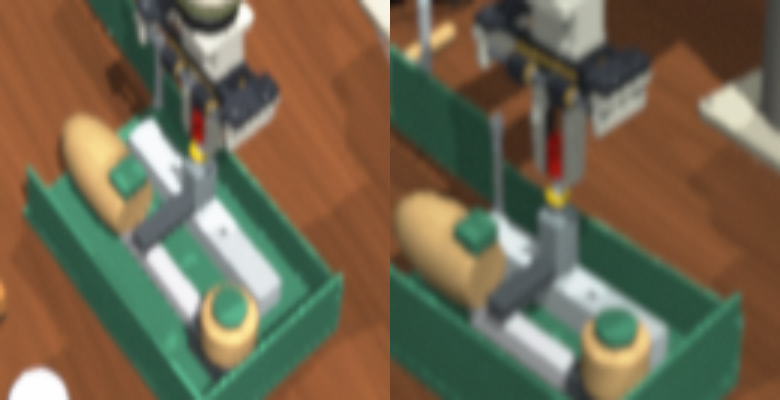

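Call:
step_arm(
  deltas=[
    {"offset": [0.05, 0, 0.4], "roll": 0},
    {"offset": [0, 0, 0.4], "roll": 0},
    {"offset": [0, 0, 0.4], "roll": 0},
    {"offset": [0, 0, 0], "roll": 0},
    {"offset": [0, 0, 0], "roll": 0},
  ],
)

```text
t: 19.98
tool_pos: [0.4781, 0.052, 0.1233]
orientation: [-3.135, -0.207, -0.001]
force: [1.7, 0.3, 4.0]
opening: 0.0269
```

Call:
step_arm(
  deltas=[
    {"offset": [0, 0, 0.2], "roll": 0},
    {"offset": [0, 0, 0.1], "roll": 0},
    {"offset": [0, 0, 0], "roll": 0},
    {"offset": [0, 0, 0], "roll": 0},
  ],
)

```text
t: 20.48
tool_pos: [0.4783, 0.052, 0.121]
orientation: [3.135, 0.207, 0.002]
force: [-1.0, -0.3, 12.3]
opening: 0.0275
```

Call:
step_arm(
  deltas=[
    {"offset": [0, 0, 0.1], "roll": 0},
    {"offset": [0, 0, 0], "roll": 0},
    {"offset": [0, 0, 0], "roll": 0},
    {"offset": [0, 0, 0], "roll": 0},
  ],
)

```text
t: 20.98
tool_pos: [0.4785, 0.052, 0.1209]
orientation: [3.135, 0.207, 0.003]
force: [-5.0, -0.2, 19.5]
opening: 0.0272
```

Run:
```python
from h import *
s=robot.read_state(); print(s['t'],s['tool_pos'],s['force'],s['opening'])
ps={n:shot(n) for n in ['scene','side']}
s2=[cv2.resize(ps[n]['pixels'][120:250,a:a+130,::-1],None,fx=3,fy=4) for n,a in(('scene',220),('side',235))]
cv2.imwrite('pics/s6.png',np.hstack(s2))
```

```text
20.975 [0.47849315 0.05201569 0.12092062] [-4.97513322 -0.24696119 19.46823231] 0.02720929508758051
```

View pics/s6.png

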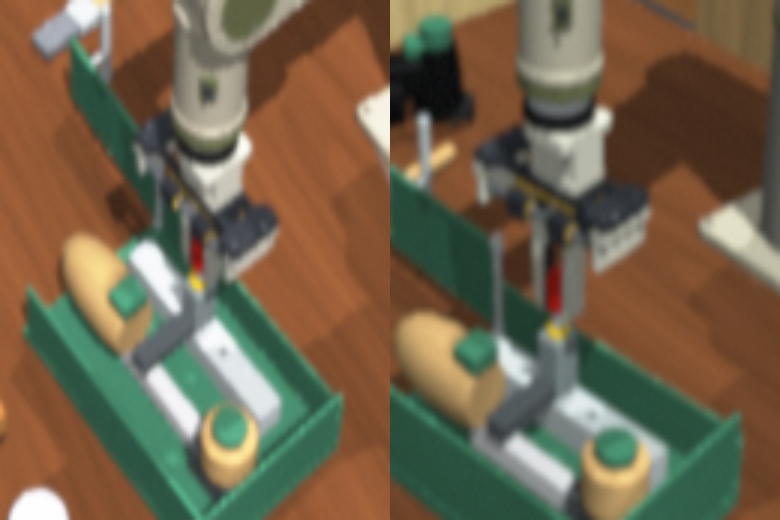

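```bash
python3 -c "
from plant import robot
print(robot.close_job())"
```

```text
the job is handed in; nothing more can be done
None
```

The door is open, the section is out one hole, and the pin is pressed home. I handed the job in at about 21 s with the gripper still holding the knob down.

- **Door:** I swung it by its handle to about 1.6 rad, worked out from the arm's path. The later pictures show it standing wide open.
- **Plunger and section:** I lifted the knob about 8 mm, needing 9–10 N, so the pin was clear of the plate. The tool then moved 49.9 mm along the slide. The pictures show the first hole uncovered behind the tower.
- **Pin home:** I pressed the knob down about 13 mm from the raised position. The pin went into the hole without catching on the plate. The last 1 mm commanded moved the tool only 0.1 mm while the force rose from 12 to 19.5 N. That means the collar is down on the tower, which the last picture also shows.
- **Other things on the bench:** I saw no contact with them.

**Checks that disagreed:**
- The trained networks sometimes mistook other things for the knob, handle and bay. I kept only readings that matched the pictures.
- My first handle position from two views was about 2 cm off. A close wrist view corrected it before I gripped.
- At the end a sideways force of about 5 N remained on the gripper.

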